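Complete and lock a pinwheel layer of tube boxes on a transport tray

TASK

Finish the pinwheel layer on the transport tray: lay the two loose tube boxes upright and flat into the two open places, so that all four boxes lie inside the rim around the square well in the middle. Then set the hold-down cap through the well and turn it until its key finds the slot of the socket and drops in, so that its plate lies flat on the four boxes; let go of it, and leave the racks and the jar where they are.

Things in the scene. Friction and masses are not known exactly. Their poses are not given: they have to be found in the camera images.
- slab: fixed grey transport tray, 202 x 202 mm. Origin: centre of its underside, on the bench; x and y along its sides, z up. Its floor, on which the boxes stand, is 24 mm above the bench; the pocket inside the rim is 186 x 186 mm; the rim is 8 mm wide and rises 8 mm above the floor. The four boxes have about 6 mm of play in all along each side and leave a well of about 63 x 63 mm in the middle
- socket_mid (a point): centre of the fixed round steel socket in the bottom of the well, level with the tray floor (24 mm above the bench). A round recess, 49 mm across and 6 mm deep, centres the key; in its floor is a slot 18 mm wide, as long as the recess, 13 mm deep. Axes as the tray's: the slot's own angle is NOT reported; it lies within 0.6 rad of the tray's x axis, to be found by turning the key under light pressure (or by eye)
- place_open_1 (a point): first open place: where the centre of a properly laid box is, 51.5 mm above the bench, tray coordinates (61.5, -31.5) mm; box's long axis along tray y. Its inner long side borders laid box 1 on the half towards tray -y and the well on the half towards tray +y, so a finger fits inside only on the +y half of the box; the outer side is free above the rim. Axes as the tray's
- place_open_2 (a point): second open place, tray coordinates (-61.5, 31.5) mm, 51.5 mm above the bench, long axis along tray y; a finger fits inside (into the well) only on the half towards tray -y. Axes as the tray's
- place_laid_1 (a point): proper centre of laid box 1, tray coordinates (-31.5, -61.5) mm, long axis along the tray's x. Axes as the tray's
- place_laid_2 (a point): proper centre of laid box 2, tray coordinates (31.5, 61.5) mm, long axis along the tray's x. Axes as the tray's
- laid_1_mid (a point): closed brown card tube box with a grey lid seam, 120 x 60 x 55 mm (long axis = its x, width = its y, height = z), about 0.25 kg (0.2 to 0.31); this point is its centre, half-way up, 27.5 mm above its underside. Already in its place on the tray, but loose
- laid_2_mid (a point): closed brown card tube box with a grey lid seam, 120 x 60 x 55 mm (long axis = its x, width = its y, height = z), about 0.25 kg (0.2 to 0.31); this point is its centre, half-way up, 27.5 mm above its underside. Already in its place on the tray, but loose
- loose_1_mid (a point): closed brown card tube box with a grey lid seam, 120 x 60 x 55 mm (long axis = its x, width = its y, height = z), about 0.25 kg (0.2 to 0.31); this point is its centre, half-way up, 27.5 mm above its underside. Stands on the bench; goes into either open place, either way round
- loose_2_mid (a point): closed brown card tube box with a grey lid seam, 120 x 60 x 55 mm (long axis = its x, width = its y, height = z), about 0.25 kg (0.2 to 0.31); this point is its centre, half-way up, 27.5 mm above its underside. Stands on the bench; goes into either open place, either way round
- cap_grip (a point): grip point of the hold-down cap (0.25 kg): an upright black grip bar 66 mm long (cap x), 16 mm thick (cap y), 40 mm high, on a round aluminium plate 100 mm across, 8 mm thick. The point is in the middle of the bar, 16 mm below its top, 24 mm above the plate's top. It is 122 mm above the bench while the key stands on the recess floor, 111 mm when fully home with the plate on the boxes
- cap_foot (a point): middle of the underside of the cap's steel key, 104 mm straight below the grip point, 72 mm below the plate's underside. The key is 42 mm long (cap x, in line with the grip bar), 14 mm wide, 14 mm high, on a 14 mm stem; it fits the slot either way round (half a turn alike) once its direction is right within about 0.08 rad
- parking: fixed white open box, 66 x 66 mm, 85 mm high, walls 6 mm, in which the cap is parked with its plate on the rim and its stem inside (lift it 80 mm to clear). Origin: centre of its underside
- rack_yellow: yellow tube rack, 95 x 215 mm, 60 mm high, loose; bystander, leave alone. Origin: centre of its underside
- rack_blue: blue tube rack, 95 x 215 mm, 60 mm high, loose; bystander, leave alone. Origin: centre of its underside
- jar: closed jar, 64 mm across, 85 mm high, loose; bystander, leave alone. Origin: centre of its underside
Things that resemble listed ones, but are neither listed nor needed, are in the scene too. Leave any red look-alike of the part that bears loose_1_mid alone.

How it is judged:
By the outcome, as a careful person would: the job done as asked, in the order asked, and still so for the second after the job is handed in, with the robot touching nothing.
It also fails if it takes over 72 s, if anything falls off the work surface, if the arm or the gripper's body presses on something with over 40 N, if the wrist force passes 120 N, or if a joint passes its speed limit or range.

ROBOT

A 6-joint arm with a two-finger parallel gripper is mounted at the origin on the work surface. World frame = base frame: x ahead of the robot, y to its left, z up, the work surface at z = 0. Lengths are in mm, angles in rad, forces in N, time in s.
With the tool pointing down it reaches from about 350 to 875 mm from the base axis. Payload 15.5 kg.
Tool frame: the origin (TCP) lies between the finger pads; the fingertips stand 11 mm ahead of it and the grasp point (between the pads) lies 8 mm behind it; z points along the fingers, x is the direction in which the jaws open and shut, and the axes are right-handed (so a half turn about z gives the same grasp; the last joint's range is limited). The gripper opens to 85 mm and grips with 20 to 120 N. Pads are 22 mm wide; open, the fingers measure 114 mm over their backs; the gripper's body (76 mm by 85 mm) begins 54 mm behind the grasp point. The pads swing forward as they close: fully open they stand 13 mm farther back than shut.
Start: joints at [1.161, 0.494, 1.345, -0, 1.302, -0.096], TCP at [193.512, 594.289, 242.277] pointing down, gripper open.
Joint ranges: [-2.91, 2.91], [-0.82, 2.16], [0.22, 2.67], [-1.22, 4.37], [0.12, 2.79], [-3.08, 3.08]. Speed limits (rad/s): [1.89, 1.89, 2.57, 3.01, 3.01, 3.01].

INTERFACE

Orientations are given as a unit quaternion [w, x, y, z].
In Python, from plant import robot gives the robot as it stands.
- The arm moves only by the tool carry_out, never from a script. Its argument "increments" is a list that holds one entry, the list of rows, each a list of 7 numbers: the shift along the world's x, y, z as a fraction of full scale, then the turn, a rotation vector about the world's x, y, z as a fraction of full scale, then the closure, from 0 (fully open) to 1 (shut). In form: [[[tx, ty, tz, rx, ry, rz, fingers], ...]]. A call has exactly 5 rows; each row shifts and turns the commanded pose from where the row before left it; what a row does not reach is not made up. Full scale, the value 1, is 0.15 m for a shift and 120 degrees for a turn. A row lasts 1/8 s, in which the tool goes at most 62.5 mm and 10.7 degrees, less where a joint would pass 70% of its speed; a pose out of reach is approached as far as the arm can. A call with a number of a shift or a turn outside -1 to 1 is refused whole. A call with a gripper value outside its range is refused whole. The fingers move at their own pace and stop on an object; "squeeze" is the grip in N (left out, the last holds). Time passes only in rows, so rows that do not move let the fingers close, or fill a call up. It gives the time, the measured TCP pose, the force and the opening at its end, in the units of the state.
- robot.read_state(): the state, without advancing time (a new reading comes with each control period).
- robot.get_image(name): name is "side" or "top"; returns the picture (480x640x3 uint8, red, green, blue); there is no depth.
- robot.camera_info(name): a dict with "camera_matrix" (3x3 intrinsics, pixels), "R" (3x3) and "t" (3): a world point X has camera coordinates R X + t. Camera axes: x right, y down, z forward; pixel columns grow to the right and rows downward; lengths in mm; the calibration is good to about 2 mm. A picture is of the moment at which its call begins. camera_info takes no time and is no camera call.
- robot.finish_job(): hands the job in, once; it reports no verdict.
Trained networks look in the newest picture that a camera, given by its name, has taken for a name from the list of things; names that differ only in an ending like _2 or _b are one class to them, and where a whole thing is asked for, a point or a joint stands for the part that bears it (a point fixed in the world has none). Each returns a list of dicts, best first, with "conf" (0 to 1); they miss things now and then, are a little off and sometimes report something else, mostly with a low value. They report only what shows in the picture. A call takes as long as a camera call. They do not tell look-alikes from the thing itself.
- robot.masks_of(camera, thing): "region" (480x640 bool, what is visible of it) and "centre" ([column, row] in pixels, amid what is visible of it).
- robot.tip_of(camera, thing): "centre" ([column, row] in pixels: a listed point, or the origin of a listed thing).
The state is a dict: "time": time; "joints": joint angles; "qd": joint speeds; "effort": joint torques, N m; "eef_pos": TCP position; "ee_rot": TCP orientation; "wrist_force": force on the tool from outside, world axes, zero at the start; "ft_torque": the same for the moment, N m; "grip_width": finger opening in mm.
Only numpy, scipy, OpenCV 4.12 (cv2) and the standard library are available. Lean on these libraries where they do the work, as an engineer would, in place of code of your own. Each camera call takes 0.05 s, during which the arm holds its last target. There are 200 camera calls.

## Working session

There is one attempt and no reset: what is moved stays moved. The work goes in short steps, Python scripts to look and compute and a tool call to move; the robot and the scene stay as the last step left them, time stands still between calls to the robot, and variables do not carry over. Pictures are saved under pics/ and viewed, about 8 in all and at most 12, crops included, and the job is handed in when it is done.

Besides the shell and the picture viewer there is one more tool, called after "Emit:" as a command line: name --argument value ..., lists and objects as JSON in quotes. carry_out: Moves the arm, as the interface text tells. Its arguments: {"type":"object","properties":{"increments":{"type":"array"},"squeeze":{"type":"number"}},"required":["increments"]}

```bash
mkdir -p pics; ls; cat > h.py <<'E'
import numpy as np, cv2
from plant import robot
np.set_printoptions(precision=1,suppress=True)
def cam(n):
    c=robot.camera_info(n); return [np.array(c[k],float) for k in("camera_matrix","R","t")]
def ray(n,p):
    K,R,t=cam(n); return -R.T@t, R.T@np.linalg.solve(K,[p[0],p[1],1])
def atz(n,p,z):
    o,d=ray(n,p); return o+d*(z-o[2])/d[2]
def proj(n,X):
    K,R,t=cam(n); q=K@(R@np.asarray(X,float)+t); return q[:2]/q[2]
def tri(p,q,a="top",b="side"):
    o1,d1=ray(a,p);o2,d2=ray(b,q);A=np.c_[d1,-d2];s=np.linalg.lstsq(A,o2-o1,rcond=None)[0]
    x,y=o1+s[0]*d1,o2+s[1]*d2; return (x+y)/2,np.linalg.norm(x-y)
E
python3 - <<'E'
from h import *
for n in("top","side"):
    im=robot.get_image(n); cv2.imwrite(f"pics/{n}0.png",im[...,::-1])
    print(n,cam(n)[0][0],-cam(n)[1].T@cam(n)[2], cam(n)[1][2])
    for t in["slab","socket_mid","laid_1_mid","loose_1_mid","cap_grip","cap_foot","parking","rack_yellow","rack_blue","jar"]:
        print(t,[(np.round(d["centre"]),round(d["conf"],2)) for d in robot.tip_of(n,t)])
print(robot.read_state())
E
```

```text
pics
top [453.2   0.  319.5] [425.4 -82.5 990.2] [ 0.1  0.  -1. ]
slab [(array([371., 252.]), 0.68)]
socket_mid [(array([372., 258.]), 0.59)]
laid_1_mid [(array([405., 262.]), 0.66)]
loose_1_mid [(array([147., 374.]), 0.88), (array([209., 219.]), 0.74), (array([136., 183.]), 0.64)]
cap_grip [(array([101., 298.]), 0.98), (array([370., 258.]), 0.29)]
cap_foot [(array([402., 260.]), 0.51)]
parking [(array([130., 302.]), 0.78)]
rack_yellow [(array([327., 163.]), 0.8)]
rack_blue [(array([536., 308.]), 0.67)]
jar [(array([216., 170.]), 0.92), (array([370., 255.]), 0.29)]
side [537.6   0.  317.2] [ -68.7 -964.   847.8] [ 0.5  0.7 -0.6]
slab []
socket_mid [(array([354., 291.]), 0.96), (array([395., 250.]), 0.68)]
laid_1_mid [(array([364., 302.]), 0.78), (array([298., 213.]), 0.24)]
loose_1_mid [(array([294., 182.]), 0.92), (array([177., 223.]), 0.65), (array([297., 216.]), 0.58), (array([325., 284.]), 0.27)]
cap_grip [(array([213., 180.]), 0.9)]
cap_foot [(array([243., 239.]), 0.65), (array([366., 304.]), 0.16)]
parking [(array([220., 210.]), 0.88)]
rack_yellow [(array([395., 248.]), 0.77), (array([295., 216.]), 0.43)]
rack_blue [(array([422., 423.]), 0.77)]
jar [(array([336., 213.]), 0.81)]
{'time': 1.1, 'joints': array([ 1.2,  0.5,  1.3, -0. ,  1.3, -0.1]), 'qd': array([-0., -0.,  0., -0.,  0., -0.]), 'effort': array([  0. , -88.2, -38.4,  -0. ,   0. ,   0. ]), 'eef_pos': array([193.5, 594.3, 242.3]), 'ee_rot': array([-0. ,  0.8,  0.6,  0. ]), 'wrist_force': array([-0.1, -0.1, -0.9]), 'ft_torque': array([-0.,  0., -0.]), 'grip_width': 85.11948712939711}
```

View pics/top0.png

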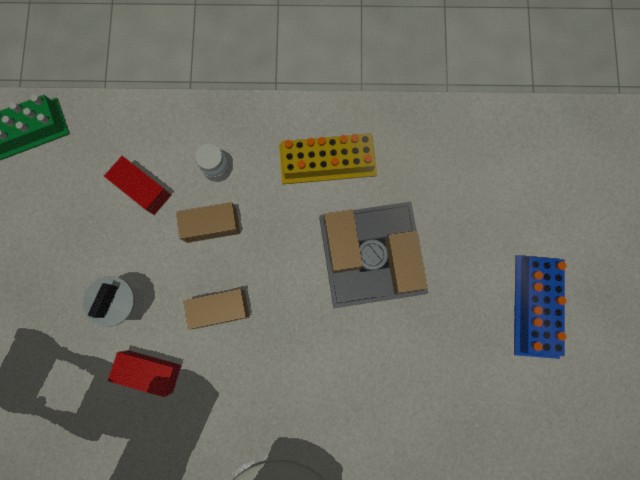

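View pics/side0.png

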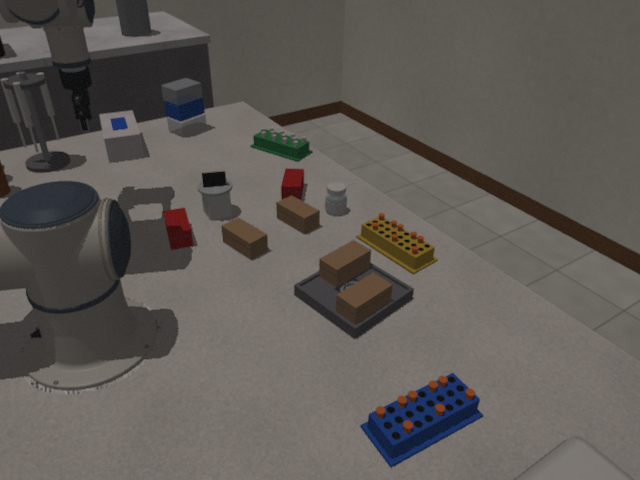

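Top view: the tray is at about (373,254). The brown boxes at (207,222) and (216,308) are the loose ones. The red ones at (137,185) and (145,373) are look-alikes to leave alone, and the cap is at (103,300). Next I'll measure with segmentation and confirm in one enlarged crop.

```bash
python3 - <<'E'
from h import *
im=cv2.imread("pics/top0.png"); hsv=cv2.cvtColor(im,cv2.COLOR_BGR2HSV)
def comps(m,lo):
    n,l,s,c=cv2.connectedComponentsWithStats(m.astype(np.uint8)); return [(l==i) for i in range(1,n) if s[i,4]>lo]
def rect(m,z,lab):
    cs=np.argwhere(m)[:,::-1]
    # pixels -> plane, then min area rect in mm
    P=np.array([atz("top",p,z)[:2] for p in cs],np.float32)
    (c,wh,a)=cv2.minAreaRect(P); 
    if wh[0]<wh[1]: wh=wh[::-1];a+=90
    print(lab,cs.mean(0),"c",np.array(c),"wh",np.array(wh),"ang",(a+90)%180-90)
h,s,v=[hsv[...,i].astype(int) for i in range(3)]
brown=(h>5)&(h<22)&(s>70)&(v>70)
b=np.zeros_like(brown); b[180:340,160:440]=brown[180:340,160:440]
for m in comps(b,300):
    x=np.argwhere(m)[:,1].mean(); z=79 if x>300 else 55
    vv=v[m]; print(np.percentile(vv,[5,25,50,75,95]),m.sum())
    rect(m,z,"all"); t=m&(v>np.median(vv)*0.85); t=cv2.morphologyEx(t.astype(np.uint8),cv2.MORPH_OPEN,np.ones((3,3)))>0; rect(t,z,"top")
w=np.zeros_like(brown); w[195:315,310:435]=1
g=cv2.morphologyEx((((v<95)|brown)&w).astype(np.uint8),cv2.MORPH_OPEN,np.ones((3,3)))>0
for m in comps(g,2000): rect(m,32,"tray")
k=np.zeros_like(brown);k[260:340,70:150]=(v<45)[260:340,70:150]
for m in comps(k,80): rect(m,149,"bar")
# networks, triangulate
K=[("cap_grip",(101,298),(213,180)),("jar",(216,170),(336,213)),("socket",(372,258),(354,291)),("loose far",(208,222),(297,216))]
for n,p,q in K: print(n,tri(p,q))
A=cv2.resize(im[170:340,75:255],None,fx=2.2,fy=2.2,interpolation=3); B=cv2.resize(im[195:315,310:440],None,fx=3,fy=3,interpolation=3)
C=np.zeros((400,800,3),np.uint8); C[:A.shape[0],:A.shape[1]]=A; C[:360,400:790]=B; cv2.imwrite("pics/crop1.png",C)
E
```

```text
[109. 112. 114. 115. 118.] 1596
all [205.5 220.3] c [626.8 163.9] wh [119.3  60.6] ang -79.68746948242188Traceback (most recent call last):
  File "<stdin>", line 18, in <module>
  File "<stdin>", line 8, in rect
  File "h.py", line 9, in atz
    o,d=ray(n,p); return o+d*(z-o[2])/d[2]
        ~~~^^^^^
  File "h.py", line 7, in ray
    K,R,t=cam(n); return -R.T@t, R.T@np.linalg.solve(K,[p[0],p[1],1])
          ~~~^^^
  File "h.py", line 5, in cam
    c=robot.camera_info(n); return [np.array(c[k],float) for k in("camera_matrix","R","t")]
ValueError: time passes only in moves, steps and waits
```

```bash
sed -i 's/^import numpy as np, cv2/import numpy as np, cv2, functools/; s/^def cam(n)/@functools.cache\ndef cam(n)/' h.py; cat > m.py <<'E'
from h import *
import sys
im=cv2.imread(sys.argv[1]); hsv=cv2.cvtColor(im,cv2.COLOR_BGR2HSV)
def comps(m,lo):
    n,l,s,c=cv2.connectedComponentsWithStats(m.astype(np.uint8)); return [(l==i) for i in range(1,n) if s[i,4]>lo]
def rect(m,z,lab):
    cs=np.argwhere(m)[:,::-1]
    P=np.array([atz("top",p,z)[:2] for p in cs],np.float32)
    (c,wh,a)=cv2.minAreaRect(P)
    if wh[0]<wh[1]: wh=wh[::-1];a+=90
    print(lab,cs.mean(0),"c",np.array(c),"wh",np.array(wh),"ang %.1f"%((a+90)%180-90))
h,s,v=[hsv[...,i].astype(int) for i in range(3)]
brown=(h>5)&(h<22)&(s>70)&(v>60)
b=np.zeros_like(brown); b[180:340,160:440]=brown[180:340,160:440]
for m in comps(b,300):
    x=np.argwhere(m)[:,1].mean(); rect(m,79 if x>300 else 55,"box")
w=np.zeros_like(brown); w[195:315,310:435]=1
g=cv2.morphologyEx((((v<95)|brown)&w).astype(np.uint8),cv2.MORPH_OPEN,np.ones((3,3)))>0
for m in comps(g,2000): rect(m,32,"tray")
k=np.zeros_like(brown);k[260:340,70:150]=(v<45)[260:340,70:150]
for m in comps(k,80): rect(m,133,"bar")
E
python3 m.py pics/top0.png; python3 - <<'E'
from h import *
im=cv2.imread("pics/top0.png")
K=[("cap_grip",(101,298),(213,180)),("jar",(216,170),(336,213)),("socket",(372,258),(354,291)),("loose far",(208,222),(297,216))]
for n,p,q in K: print(n,*tri(p,q))
A=cv2.resize(im[170:340,75:255],None,fx=2.2,fy=2.2,interpolation=3); B=cv2.resize(im[195:315,310:440],None,fx=3,fy=3,interpolation=3)
C=np.zeros((400,800,3),np.uint8); C[:A.shape[0],:A.shape[1]]=A; C[:360,400:790]=B; cv2.imwrite("pics/crop1.png",C)
print(robot.read_state()["time"])
E
```

```text
box [206.1 221.6] c [622.8 161.2] wh [123.5  70. ] ang -79.2
box [342.7 240.6] c [ 582.7 -124.5] wh [123.5  61.3] ang 9.6
box [406.8 261.6] c [ 540.9 -252. ] wh [120.3  67.5] ang 8.8
box [214.4 308.7] c [442.1 136.6] wh [120.9  61.1] ang -77.7
tray [372.4 254.4] c [ 563.9 -190.6] wh [204.4 203.4] ang -80.9
bar [102.6 300.4] c [453.5 329.7] wh [68.2 30.6] ang -20.9
cap_grip [457.1 349.4 102.5] 4.607890599041697
jar [761.6 162.3 -12.8] 4.743978851299796
socket [ 558.9 -193.    20. ] 9.008360416639764
loose far [629.9 168.7  17.5] 2.216774974593142
1.1
```

View pics/crop1.png

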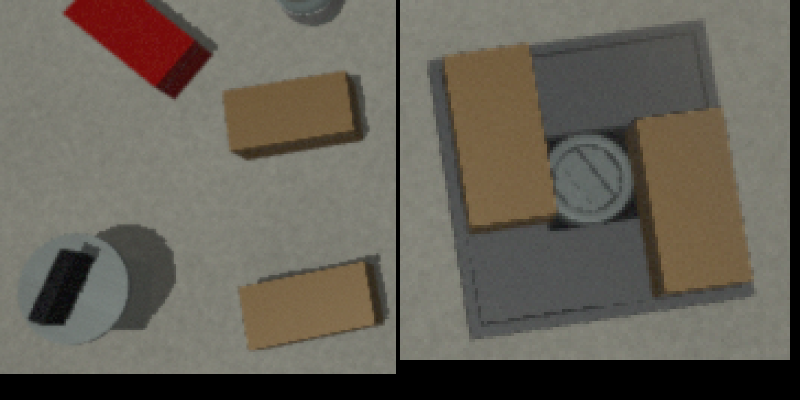

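```bash
python3 - <<'E'
from h import *
im=cv2.imread("pics/top0.png"); sd=cv2.imread("pics/side0.png")
hs=cv2.cvtColor(sd,cv2.COLOR_BGR2HSV); brown=((hs[...,0]>5)&(hs[...,0]<22)&(hs[...,1]>70))
a0=np.radians(9.1)
def box(c,ang,z0):
    u=np.array([np.cos(ang),np.sin(ang)]);w=np.array([-u[1],u[0]])
    return [[*(np.array(c)+i*60*u+j*30*w),z] for i in(-1,1) for j in(-1,1) for z in(z0,z0+55)]
for c,a,z in[((626.8,163.9),-79.7,0),((442.1,136.6),-77.7,0),((585,-125),9.1,24),((542,-256),9.1,24)]:
    p=np.array([proj("side",X) for X in box(c,np.radians(a),z)],np.float32)
    m=np.zeros(brown.shape,np.uint8);cv2.fillConvexPoly(m,cv2.convexHull(p).astype(int),1)
    x,y,w,h=cv2.boundingRect(p); roi=np.zeros_like(brown); roi[y-6:y+h+6,x-6:x+w+6]=1
    g=brown&roi; print(c,"iou",(g&(m>0)).sum()/(g|(m>0)).sum(),"shift",np.argwhere(g).mean(0)-np.argwhere(m).mean(0))
from scipy.spatial.transform import Rotation as Rn
s=robot.read_state(); q=s["ee_rot"]; M=Rn.from_quat([*q[1:],q[0]]).as_matrix(); print(M,np.degrees(np.arctan2(M[1,0],M[0,0])))
A=cv2.resize(im[225:285,345:405],None,fx=6.5,fy=6.5,interpolation=2); B=cv2.resize(im[270:335,75:140],None,fx=6,fy=6,interpolation=2)
C=np.zeros((400,800,3),np.uint8); C[:390,:390]=A; C[:390,400:790]=B; C=np.clip(C.astype(float)*1.8,0,255); cv2.imwrite("pics/crop2.png",C)
E
```

```text
(626.8, 163.9) iou 0.8939641109298532 shift [0.1 0.2]
(442.1, 136.6) iou 0.8742897727272727 shift [ 0.3 -0. ]
(585, -125) iou 0.6649373108517077 shift [4.4 6.2]
(542, -256) iou 0.6804915514592934 shift [-6.5 -4. ]
[[ 0.3  1.   0. ]
 [ 1.  -0.3  0. ]
 [ 0.   0.  -1. ]] 71.96355772594869[ WARN:0@0.652] global loadsave.cpp:1063 imwrite_ Unsupported depth image for selected encoder is fallbacked to CV_8U.
```

View pics/crop2.png

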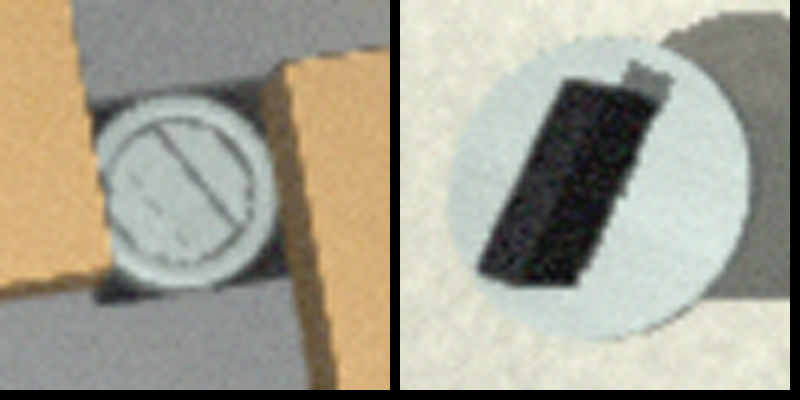

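The crops confirm two brown loose boxes, matched in both views, and red look-alikes. The slot runs from (155,125) to (237,222) in the crop. Now I move above the far loose box.

Emit:
carry_out --increments '[[[0.286, -0.273, -0.03, 0, 0, -0.0514, 0], [0.286, -0.273, -0.03, 0, 0, -0.0514, 0], [0.286, -0.273, -0.03, 0, 0, -0.0514, 0], [0.286, -0.273, -0.03, 0, 0, -0.0514, 0], [0.286, -0.273, -0.03, 0, 0, -0.0514, 0]]]' --squeeze 50

```text
time: 1.72
eef_pos: [409.3, 388.2, 219.8]
ee_rot: [-0.0, 0.937, 0.35, 0.0]
wrist_force: [0.7, 0.9, 0.5]
grip_width: 85.2
```

Emit:
carry_out --increments '[[[0.286, -0.273, -0.05, 0, 0, -0.0514, 0], [0.286, -0.273, -0.05, 0, 0, -0.0514, 0], [0.286, -0.273, -0.1, 0, 0, -0.0514, 0], [0.286, -0.273, -0.15, 0, 0, -0.0514, 0], [0.286, -0.273, -0.2, 0, 0, -0.0514, 0]]]'

```text
time: 2.35
eef_pos: [621.1, 186.3, 139.2]
ee_rot: [-0.0, 0.996, 0.088, 0.001]
wrist_force: [0.8, 1.6, 0.3]
grip_width: 85.1
```

```bash
cat >> h.py <<'E'
def st():
    s=robot.read_state();from scipy.spatial.transform import Rotation as Rn
    q=s["ee_rot"];M=Rn.from_quat([*q[1:],q[0]]).as_matrix()
    print("t %.2f"%s["time"],s["eef_pos"],"yaw %.1f"%np.degrees(np.arctan2(M[1,0],M[0,0])),"zax",np.round(M[:,2],3),"F",s["wrist_force"],"T",np.round(s["ft_torque"],2),"w %.1f"%s["grip_width"],"j6 %.2f"%s["joints"][5]); return s
E
python3 -c "
from h import *
st()
for a,b in[((155,125),(237,222))]:
    f=lambda p:atz('top',(345+p[0]/6.5,225+p[1]/6.5),18)
    d=f(a)-f(b);print('slot',np.degrees(np.arctan2(d[1],d[0])),f(a),f(b))
print('sock',atz('top',(345+187/6.5,225+190/6.5),24),'plate',atz('top',(75+200/6,270+187/6),93))
f=lambda p:atz('top',(75+p[0]/6,270+p[1]/6),133)
d=f((165,80))-f((78,275));print('bar',np.degrees(np.arctan2(d[1],d[0])))
"
```

```text
t 2.35 [621.1 186.3 139.2] yaw 10.1 zax [ 0.  0. -1.] F [0.8 1.6 0.3] T [ 0.  0. -0.] w 85.1 j6 0.02
slot 39.95499125230649 [ 585.4 -184.1   18. ] [ 553.  -211.2   18. ]
sock [ 562.7 -194.    24. ] plate [453.4 337.7  93. ]
bar -19.929499445318964
```

Emit:
carry_out --increments '[[[0.013, -0.007, -0.3, 0, 0, 0, 0], [0, 0, -0.3, 0, 0, 0, 0], [0, 0, -0.127, 0, 0, 0, 0], [0, 0, 0, 0, 0, 0, 0.8], [0, 0, 0, 0, 0, 0, 0.8]]]'

```text
time: 2.98
eef_pos: [622.4, 187.2, 32.3]
ee_rot: [-0.0, 0.996, 0.09, 0.001]
wrist_force: [0.7, 0.1, -2.1]
grip_width: 59.5
```

Emit:
carry_out --increments '[[[0, 0, 0, 0, 0, 0, 0.8], [0, 0, 0, 0, 0, 0, 0.8], [0, 0, 0, 0, 0, 0, 0.8], [0, 0, 0, 0, 0, 0, 0.8], [0, 0, 0.1, 0, 0, 0, 0.8]]]'

```text
time: 3.6
eef_pos: [620.8, 186.8, 45.7]
ee_rot: [0.0, 0.996, 0.09, -0.001]
wrist_force: [0.5, 0.1, -2.2]
grip_width: 59.3
```

Emit:
carry_out --increments '[[[0, 0, 0.35, 0, 0, 0, 0.8], [0, 0, 0.25, 0, 0, 0, 0.8], [0, -0.2, 0, 0, 0, 0, 0.8], [0, -0.3, 0, 0, 0, 0, 0.8], [0.01, -0.37, 0, 0, 0, -0.005, 0.8]]]'

```text
time: 4.22
eef_pos: [622.8, 55.6, 136.7]
ee_rot: [0.0, 0.996, 0.085, 0.001]
wrist_force: [1.4, -0.9, -2.1]
grip_width: 59.3
```

Emit:
carry_out --increments '[[[0.01, -0.37, 0, 0, 0, -0.005, 0.8], [0.01, -0.37, 0, 0, 0, 0, 0.8], [0, -0.37, 0, 0, 0, 0, 0.8], [0, -0.3, 0, 0, 0, 0, 0.8], [0, -0.237, 0, 0, 0, 0, 0.8]]]'

```text
time: 4.85
eef_pos: [625.6, -192.8, 136.6]
ee_rot: [0.0, 0.997, 0.079, 0.0]
wrist_force: [1.2, 0.3, -2.8]
grip_width: 59.1
```

Emit:
carry_out --increments '[[[0, 0, -0.1, 0, 0, 0, 0.8], [0, 0, 0, 0, 0, 0, 0.8], [0, 0, 0, 0, 0, 0, 0.8], [0, 0, 0, 0, 0, 0, 0.8], [0, 0, 0, 0, 0, 0, 0.8]]]'

```text
time: 5.48
eef_pos: [626.0, -190.3, 120.7]
ee_rot: [0.0, 0.997, 0.08, 0.0]
wrist_force: [-1.0, 0.5, -2.7]
grip_width: 59.4
```

```bash
python3 - <<'E'
from h import *
st()
im=robot.get_image("top");cv2.imwrite("pics/top1.png",im[...,::-1]);sd=robot.get_image("side");cv2.imwrite("pics/side1.png",sd[...,::-1])
A=cv2.resize(im[180:320,300:440,::-1],(400,400),interpolation=2);B=cv2.resize(sd[220:360,280:420,::-1],(400,400),interpolation=2)
cv2.imwrite("pics/c3.png",np.clip(np.hstack([A,B]).astype(int)*1.6,0,255).astype(np.uint8))
E
```

```text
t 5.47 [ 626.  -190.3  120.7] yaw 9.1 zax [ 0. -0. -1.] F [-1.   0.5 -2.7] T [ 0.1 -0.   0. ] w 59.4 j6 -0.55
```

View pics/c3.png

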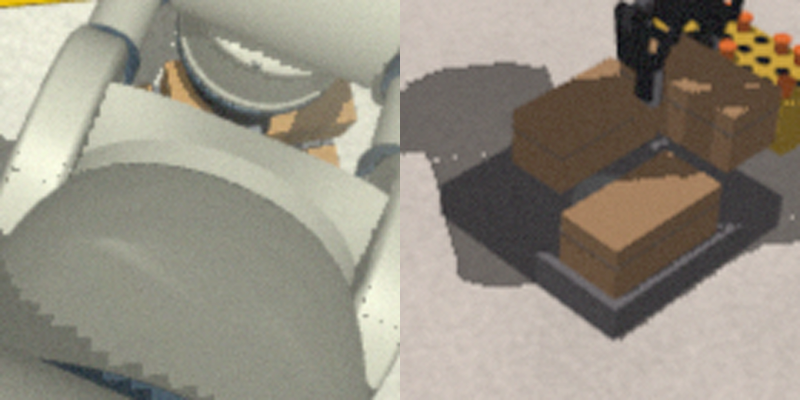

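```bash
cat > fit.py <<'E'
from h import *
from scipy.optimize import minimize
S=8
def hullmask(n,pts,roi,S=4):
    x0,y0,x1,y1=roi; p=np.array([proj(n,X) for X in pts]); p=(p-[x0-.5,y0-.5])*S
    m=np.zeros(((y1-y0)*S,(x1-x0)*S),np.uint8); cv2.fillConvexPoly(m,(cv2.convexHull(p.astype(np.float32))*16).astype(np.int32),255,shift=4)
    return cv2.resize(m,(x1-x0,y1-y0),interpolation=cv2.INTER_AREA)/255.
def prism(c,a,l,w,z0,z1):
    u=np.array([np.cos(a),np.sin(a)]);v=np.array([-u[1],u[0]])
    return [[*(np.array(c)+i*l/2*u+j*w/2*v),z] for i in(-1,1) for j in(-1,1) for z in(z0,z1)]
def fit(n,obs,roi,dims,p0):
    f=lambda p:np.abs(hullmask(n,prism(p[:2],p[2]/50,*dims),roi)-obs).sum()
    sim=np.array([p0]+[np.add(p0,d) for d in([4,0,0],[0,4,0],[0,0,2])])
    r=minimize(f,p0,method="Nelder-Mead",options=dict(initial_simplex=sim,xatol=.05,fatol=.5))
    return r.x[:2],np.degrees(r.x[2]/50),r.fun
def colors(im):
    h=cv2.cvtColor(im,cv2.COLOR_BGR2HSV).astype(int); br=(h[...,0]>3)&(h[...,0]<25)&(h[...,1]>75)&(h[...,2]>25)
    return br,h[...,2]
E
python3 - <<'E'
from fit import *
a=np.radians(9.1)*50
for n,f in(("top","pics/top0.png"),):
    br,v=colors(cv2.imread(f))
    ker=np.ones((3,3),np.uint8)
    roi=(310,195,437,315); x0,y0,x1,y1=roi
    g=cv2.morphologyEx(((v<97)|br).astype(np.uint8),cv2.MORPH_OPEN,ker)[y0:y1,x0:x1]
    # fill tray with boxes union: boxes tops overhang rim, so union in model
    b1=prism((542.8,-256.5),a/50,120,60,24,79);b2=prism((585.7,-125.7),a/50,120,60,24,79)
    B=np.maximum(hullmask(n,b1,roi),hullmask(n,b2,roi))
    fn=lambda p:np.abs(np.maximum(B,hullmask(n,prism(p[:2],p[2]/50,202,202,0,32),roi))-g).sum()
    r=minimize(fn,[565,-192,a],method="Nelder-Mead",options=dict(initial_simplex=[[565,-192,a],[569,-192,a],[565,-188,a],[565,-192,a+2]]))
    print("tray",r.x[:2],np.degrees(r.x[2]/50),r.fun)
    for nm,roi,d,p0 in(("laid2",(318,204,364,278),(120,60,24,79),(585,-125,a)),("laid1",(380,226,432,300),(120,60,24,79),(542,-256,a)),("far",(168,195,250,250),(120,60,0,55),(627,164,np.radians(100.3)*50)),("near",(175,280,255,335),(120,60,0,55),(442,137,np.radians(102.3)*50))):
        x0,y0,x1,y1=roi; print(nm,fit(n,br[y0:y1,x0:x1].astype(float),roi,d,p0))
br,v=colors(cv2.imread("pics/side0.png"));
for nm,c,an in(("far",(627,164),100.3),("near",(442,137),102.3)):
    P=np.array([proj("side",X) for X in prism(c,np.radians(an),120,60,0,55)]);x0,y0=(P.min(0)-6).astype(int);x1,y1=(P.max(0)+6).astype(int)
    print("side",nm,fit("side",br[y0:y1,x0:x1].astype(float),(x0,y0,x1,y1),(120,60,0,55),(*c,np.radians(an)*50)))
E
```

```text
tray [ 563.9 -190.6] 9.410267152599461 760.6470588235293
laid2 (array([ 585.6, -124.9]), np.float64(9.508363316284113), np.float64(88.90980392156862))
laid1 (array([ 542.6, -256. ]), np.float64(9.260891891060856), np.float64(108.4235294117647))
far (array([628.6, 165.1]), np.float64(99.9003489444725), np.float64(125.3686274509804))
near (array([443. , 138.2]), np.float64(102.37190920663862), np.float64(89.92549019607844))
side far (array([628.3, 167.1]), np.float64(98.30546039013238), np.float64(74.76078431372548))
side near (array([442.1, 140.1]), np.float64(99.96957624872437), np.float64(100.87450980392157))
```

Emit:
carry_out --increments '[[[0, 0, -0.2, 0, 0, 0.002, 0.8], [0, 0, -0.13, 0, 0, 0, 0.8], [0, 0, -0.03, 0, 0, 0, 0.8], [0, 0, 0, 0, 0, 0, 0.8], [0, 0, 0, 0, 0, 0, 0.8]]]'

```text
time: 6.2
eef_pos: [626.3, -191.0, 67.2]
ee_rot: [0.0, 0.997, 0.081, 0.001]
wrist_force: [0.9, -0.8, -2.1]
grip_width: 59.5
```

Emit:
carry_out --increments '[[[0, 0, -0.02, 0, 0, 0, 0.8], [0, 0, -0.015, 0, 0, 0, 0.8], [0, 0, -0.01, 0, 0, 0, 0.8], [0, 0, 0, 0, 0, 0, 0.8], [0, 0, 0, 0, 0, 0, 0.8]]]'

```text
time: 6.82
eef_pos: [626.3, -190.3, 60.4]
ee_rot: [-0.0, 0.997, 0.081, 0.001]
wrist_force: [0.1, 7.1, 7.0]
grip_width: 59.5
```

```bash
python3 -c "
from h import *
st()"
```

```text
t 6.83 [ 626.3 -190.3   60.4] yaw 9.3 zax [ 0.  0. -1.] F [0.1 7.1 7. ] T [ 0.6 -0.   0.1] w 59.5 j6 -0.55
```

Emit:
carry_out --increments '[[[0, 0, 0.04, 0, 0, 0, 0.8], [-0.003, 0.02, 0, 0, 0, 0, 0.8], [0, 0, 0, 0, 0, 0, 0.8], [0, 0, -0.03, 0, 0, 0, 0.8], [0, 0, -0.02, 0, 0, 0, 0.8]]]'

```text
time: 7.45
eef_pos: [625.1, -187.7, 57.5]
ee_rot: [-0.0, 0.997, 0.081, -0.0]
wrist_force: [-0.2, -0.4, -3.0]
grip_width: 59.3
```

Emit:
carry_out --increments '[[[0, 0, -0.01, 0, 0, 0, 0.8], [0, 0, -0.01, 0, 0, 0, 0.8], [0, 0, 0, 0, 0, 0, 0.8], [0, 0, 0, 0, 0, 0, 0.8], [0, 0, 0, 0, 0, 0, 0.8]]]'

```text
time: 8.07
eef_pos: [625.2, -188.6, 56.1]
ee_rot: [0.001, 0.997, 0.081, 0.0]
wrist_force: [-6.1, -5.1, 14.7]
grip_width: 59.4
```

```bash
python3 -c "
from h import *
st()"
```

```text
t 8.07 [ 625.2 -188.6   56.1] yaw 9.3 zax [ 0. -0. -1.] F [-6.1 -5.1 14.7] T [-0.3  1.3  0.2] w 59.4 j6 -0.55
```

Emit:
carry_out --increments '[[[0, 0, 0.01, 0, 0, 0, 0.8], [-0.008, 0, 0, 0, 0, 0, 0.8], [0, 0, -0.01, 0, 0, 0, 0.8], [0, 0, 0, 0, 0, 0, 0.8], [0, 0, 0, 0, 0, 0, 0.8]]]'

```text
time: 8.7
eef_pos: [624.1, -188.3, 55.8]
ee_rot: [0.0, 0.997, 0.081, 0.0]
wrist_force: [-5.5, -4.4, 12.6]
grip_width: 59.2
```

```bash
python3 - <<'E'
from h import *
st()
sd=robot.get_image("side");cv2.imwrite("pics/side2.png",sd[...,::-1])
cv2.imwrite("pics/c4.png",np.clip(cv2.resize(sd[215:345,280:450,::-1],(765,585),interpolation=2).astype(int)*1.6,0,255).astype(np.uint8))
E
```

```text
t 8.70 [ 624.1 -188.3   55.8] yaw 9.3 zax [ 0. -0. -1.] F [-5.5 -4.4 12.6] T [-0.2  0.9  0.1] w 59.2 j6 -0.55
```

View pics/c4.png

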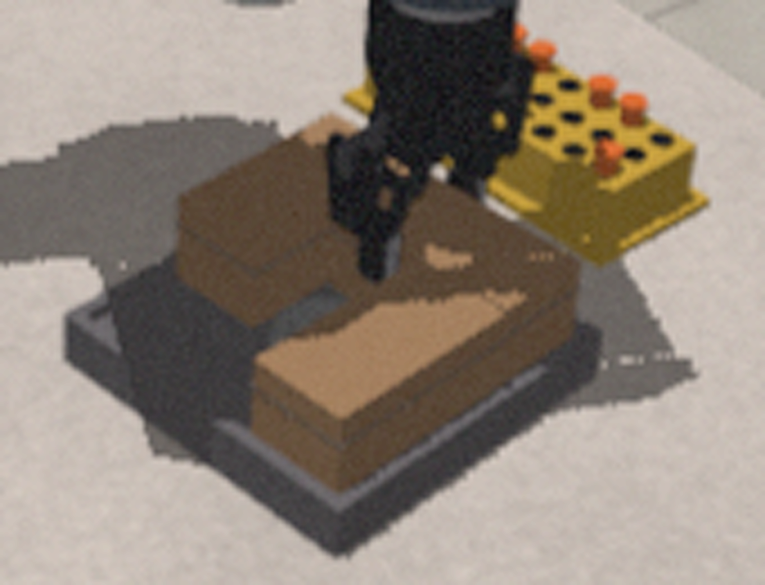

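The side view shows box 1 sitting level between the laid boxes, its top flush with laid 1 (corner near (578,262) in the crop). Releasing it and going to the near box.

Emit:
carry_out --increments '[[[0, 0, 0, 0, 0, 0, 0], [0, 0, 0, 0, 0, 0, 0], [0, 0, 0, 0, 0, 0, 0], [0, 0, 0.2, 0, 0, 0, 0], [0, 0, 0.36, 0, 0, 0, 0]]]'

```text
time: 9.38
eef_pos: [623.0, -187.3, 138.2]
ee_rot: [-0.001, 0.997, 0.081, -0.002]
wrist_force: [0.4, -0.3, 0.3]
grip_width: 85.7
```

Emit:
carry_out --increments '[[[-0.118, 0.204, 0, 0, 0, 0.004, 0], [-0.147, 0.255, 0, 0, 0, 0.004, 0], [-0.177, 0.306, 0, 0, 0, 0.004, 0], [-0.206, 0.357, 0, 0, 0, 0.004, 0], [-0.206, 0.357, 0, 0, 0, 0.004, 0]]]'

```text
time: 10.0
eef_pos: [495.0, 35.4, 139.2]
ee_rot: [-0.0, 0.995, 0.102, 0.0]
wrist_force: [1.2, 0.8, 0.8]
grip_width: 85.5
```

Emit:
carry_out --increments '[[[-0.177, 0.306, 0, 0, 0, 0, 0], [-0.147, 0.257, 0, 0, 0, 0, 0], [0, 0, 0, 0, 0, 0, 0], [0, 0, 0, 0, 0, 0, 0], [0, 0, -0.1, 0, 0, 0, 0]]]'

```text
time: 10.62
eef_pos: [448.9, 117.9, 124.6]
ee_rot: [0.0, 0.995, 0.102, 0.001]
wrist_force: [-0.9, -0.4, 0.1]
grip_width: 85.6
```

```bash
python3 - <<'E'
from fit import *
st()
im=robot.get_image("top");cv2.imwrite("pics/top2.png",im[...,::-1])
br,v=colors(im[...,::-1].copy())
a=np.radians(9.3)*50
for nm,p0 in(("laid2",(585.6,-124.9,a)),("laid1",(542.6,-256,a)),("new",(628,-211,np.radians(99.3)*50))):
    P=np.array([proj("top",X) for X in prism(p0[:2],p0[2]/50,120,60,24,79)]);x0,y0=(P.min(0)-5).astype(int);x1,y1=(P.max(0)+6).astype(int)
    obs=br[y0:y1,x0:x1].astype(float)
    # ignore pixels well outside this box (neighbours)
    w=cv2.dilate(hullmask("top",prism(p0[:2],p0[2]/50,120,60,24,79),(x0,y0,x1,y1)),np.ones((5,5)))
    print(nm,fit("top",obs*(w>0),(x0,y0,x1,y1),(120,60,24,79),p0), "top px",br[y0:y1,x0:x1].sum())
A=im[190:325,300:445,::-1];cv2.imwrite("pics/c5.png",np.clip(cv2.resize(A,(640,596),interpolation=2).astype(int)*1.6,0,255).astype(np.uint8))
E
```

```text
t 10.62 [448.9 117.9 124.6] yaw 11.7 zax [ 0.  0. -1.] F [-0.9 -0.4  0.1] T [0.1 0.  0. ] w 85.6 j6 -0.08
laid2 (array([ 586.1, -125.9]), np.float64(8.644155105603646), np.float64(143.29411764705884)) top px 2167
laid1 (array([ 545.6, -255. ]), np.float64(9.380208454626835), np.float64(162.9607843137255)) top px 2321
new (array([ 625.5, -207.2]), np.float64(97.8967426683831), np.float64(195.11764705882354)) top px 2674
```

View pics/c5.png

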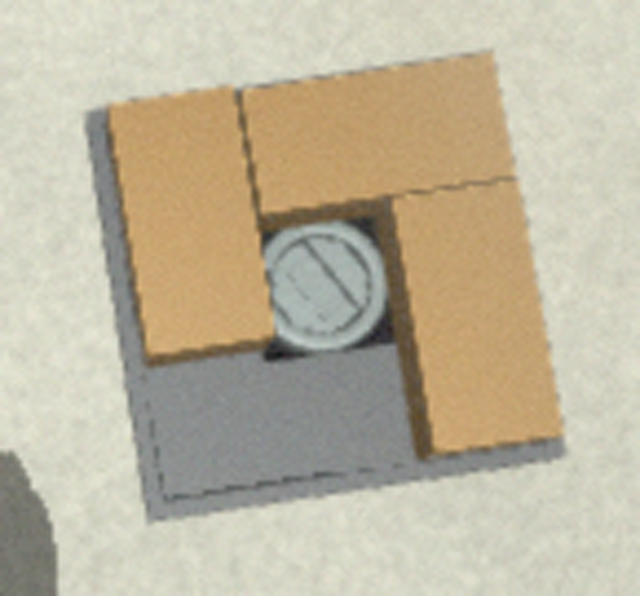

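Emit:
carry_out --increments '[[[-0.008, -0.007, -0.3, 0, 0, 0.004, 0], [0, 0, -0.25, 0, 0, 0, 0], [0, 0, -0.08, 0, 0, 0, 0], [0, 0, 0, 0, 0, 0, 0], [0, 0, 0, 0, 0, 0, 0.8]]]'

```text
time: 11.3
eef_pos: [447.0, 117.4, 30.7]
ee_rot: [-0.0, 0.994, 0.106, 0.001]
wrist_force: [-0.6, 0.4, 1.2]
grip_width: 69.6
```

Emit:
carry_out --increments '[[[0, 0, 0, 0, 0, 0, 0.8], [0, 0, 0, 0, 0, 0, 0.8], [0, 0, 0, 0, 0, 0, 0.8], [0, 0, 0, 0, 0, 0, 0.8], [0, 0, 0, 0, 0, 0, 0.8]]]'

```text
time: 11.92
eef_pos: [447.0, 117.5, 30.9]
ee_rot: [0.0, 0.994, 0.106, 0.001]
wrist_force: [-0.5, -2.2, 10.4]
grip_width: 59.3
```

Emit:
carry_out --increments '[[[0, 0, 0.35, 0, 0, 0, 0.8], [0, 0, 0.35, 0, 0, 0, 0.8], [0, 0, 0, 0, 0, 0, 0.8], [0, 0, 0, 0, 0, 0, 0.8], [0, 0, 0, 0, 0, 0, 0.8]]]'

```text
time: 12.55
eef_pos: [445.5, 117.4, 133.8]
ee_rot: [0.0, 0.994, 0.106, -0.001]
wrist_force: [-0.1, -0.7, -2.3]
grip_width: 59.5
```

```bash
python3 - <<'E'
from h import *
s=st()
sd=robot.get_image("side");cv2.imwrite("pics/side3.png",sd[...,::-1])
# held box in side view, bounds
h=cv2.cvtColor(sd,cv2.COLOR_RGB2HSV).astype(int); br=(h[...,0]>3)&(h[...,0]<25)&(h[...,1]>75)&(h[...,2]>25)
from fit import prism,hullmask
from scipy.optimize import minimize_scalar
a=np.radians(102)
def cost(o):
    c=s["eef_pos"][:2]+o*np.array([np.cos(a),np.sin(a)]); z=s["eef_pos"][2]-30.3
    m=hullmask("side",prism(c,a,120,60,z,z+55),(190,120,320,260)); return np.abs(m-br[120:260,190:320]).sum()
for o in range(14,30,2): print(o,cost(o))
E
```

```text
t 12.55 [445.5 117.4 133.8] yaw 12.2 zax [-0. -0. -1.] F [-0.1 -0.7 -2.3] T [-0.1 -0.  -0. ] w 59.5 j6 -0.09
14 678.3372549019607
16 657.1686274509804
18 639.5137254901961
20 629.2901960784313
22 620.6470588235294
24 622.1686274509805
26 634.7803921568627
28 656.521568627451
```

Emit:
carry_out --increments '[[[0.03, -0.16, 0, 0, 0, -0.004, 0.8], [0.045, -0.25, 0, 0, 0, -0.004, 0.8], [0.055, -0.3, 0, 0, 0, -0.004, 0.8], [0.06, -0.33, 0, 0, 0, -0.004, 0.8], [0.06, -0.33, 0, 0, 0, -0.004, 0.8]]]'

```text
time: 13.22
eef_pos: [483.5, -89.5, 133.7]
ee_rot: [-0.0, 0.996, 0.085, -0.001]
wrist_force: [0.9, -0.3, -2.6]
grip_width: 59.3
```

Emit:
carry_out --increments '[[[0.055, -0.3, 0, 0, 0, -0.004, 0.8], [0.04, -0.22, 0, 0, 0, 0, 0.8], [0.027, -0.153, 0, 0, 0, 0, 0.8], [0, 0, -0.1, 0, 0, 0, 0.8], [0, 0, -0.1, 0, 0, 0, 0.8]]]'

```text
time: 13.85
eef_pos: [501.5, -188.1, 103.3]
ee_rot: [-0.0, 0.997, 0.081, -0.001]
wrist_force: [-1.0, 0.3, -2.1]
grip_width: 59.5
```

Emit:
carry_out --increments '[[[0, 0, -0.1, 0, 0, 0, 0.8], [0, 0, -0.1, 0, 0, 0, 0.8], [0, 0, -0.04, 0, 0, 0, 0.8], [0, 0, 0, 0, 0, 0, 0.8], [0, 0, 0, 0, 0, 0, 0.8]]]'

```text
time: 14.48
eef_pos: [502.3, -189.1, 69.0]
ee_rot: [0.0, 0.997, 0.081, 0.0]
wrist_force: [0.2, -0.6, -2.1]
grip_width: 59.5
```

```bash
python3 -c "
from h import *
st()"
```

```text
t 14.47 [ 502.3 -189.1   69. ] yaw 9.3 zax [ 0. -0. -1.] F [ 0.2 -0.6 -2.1] T [-0.1 -0.   0. ] w 59.5 j6 -0.63
```

Emit:
carry_out --increments '[[[0, 0, -0.03, 0, 0, 0, 0.8], [0, 0, -0.02, 0, 0, 0, 0.8], [0, 0, -0.015, 0, 0, 0, 0.8], [0, 0, 0, 0, 0, 0, 0.8], [0, 0, 0, 0, 0, 0, 0.8]]]'

```text
time: 15.1
eef_pos: [502.0, -189.0, 58.9]
ee_rot: [0.0, 0.997, 0.081, -0.0]
wrist_force: [-0.8, -0.1, -1.1]
grip_width: 59.0
```

```bash
python3 -c "
from h import *
st()"
```

```text
t 15.10 [ 502.  -189.    58.9] yaw 9.3 zax [-0. -0. -1.] F [-0.8 -0.1 -1.1] T [-0.1 -0.  -0. ] w 59.0 j6 -0.63
```

Free inside the rim (underside about 28). Down to the floor.

Emit:
carry_out --increments '[[[0, 0, -0.014, 0, 0, 0, 0.8], [0, 0, -0.01, 0, 0, 0, 0.8], [0, 0, 0, 0, 0, 0, 0.8], [0, 0, 0, 0, 0, 0, 0.8], [0, 0, 0, 0, 0, 0, 0.8]]]'

```text
time: 15.72
eef_pos: [502.0, -189.0, 55.3]
ee_rot: [0.0, 0.997, 0.081, 0.0]
wrist_force: [1.1, -0.1, -1.3]
grip_width: 59.6
```

```bash
python3 -c "
from h import *
st()"
```

```text
t 15.72 [ 502.  -189.    55.3] yaw 9.3 zax [ 0. -0. -1.] F [ 1.1 -0.1 -1.3] T [-0.1  0.   0. ] w 59.6 j6 -0.63
```

Emit:
carry_out --increments '[[[0, 0, -0.004, 0, 0, 0, 0.8], [0, 0, 0, 0, 0, 0, 0], [0, 0, 0, 0, 0, 0, 0], [0, 0, 0, 0, 0, 0, 0], [0, 0, 0.3, 0, 0, 0, 0]]]'

```text
time: 16.35
eef_pos: [500.5, -188.3, 97.9]
ee_rot: [-0.001, 0.997, 0.081, -0.002]
wrist_force: [-0.0, 0.3, -0.1]
grip_width: 85.5
```

Emit:
carry_out --increments '[[[0, 0, 0.35, 0, 0, 0, 0], [-0.02, 0.2, 0.1, 0, 0, 0.02, 0], [-0.035, 0.36, 0, 0, 0, 0.06, 0], [-0.035, 0.38, 0, 0, 0, 0.06, 0], [-0.035, 0.38, 0, 0, 0, 0.06, 0]]]'

```text
time: 16.98
eef_pos: [483.0, 10.6, 167.3]
ee_rot: [0.0, 0.957, 0.288, 0.0]
wrist_force: [-0.1, 0.9, 0.0]
grip_width: 85.1
```

Emit:
carry_out --increments '[[[-0.035, 0.38, 0, 0, 0, 0.06, 0], [-0.035, 0.33, 0, 0, 0, 0.06, 0], [0, 0, 0, 0, 0, 0.06, 0], [0, 0, 0, 0, 0, 0.06, 0], [0, 0, 0, 0, 0, 0.06, 0]]]'

```text
time: 17.6
eef_pos: [472.7, 115.8, 167.1]
ee_rot: [-0.0, 0.821, 0.571, -0.0]
wrist_force: [-0.1, -0.7, 0.9]
grip_width: 85.4
```

```bash
python3 - <<'E'
from h import *
from fit import hullmask
st()
im=robot.get_image("top");cv2.imwrite("pics/top3.png",im[...,::-1])
a=cv2.imread("pics/top0.png")[270:335,75:140,::-1]
A=im[190:325,300:445,::-1];B=im[265:345,70:150,::-1]
cv2.imwrite("pics/c6.png",np.clip(np.hstack([cv2.resize(A,(400,372),interpolation=2),cv2.resize(B,(372,372),interpolation=2)]).astype(int)*1.6,0,255).astype(np.uint8))
# plate fit: circle z 85..93 ; bar mask
g=cv2.cvtColor(im,cv2.COLOR_RGB2HSV).astype(int);roi=(70,260,150,345);x0,y0,x1,y1=roi
I=g[y0:y1,x0:x1]; blk=(I[...,2]<55)
blu=((im[y0:y1,x0:x1,2].astype(int)-im[y0:y1,x0:x1,0])>8)&(I[...,2]>90)|blk
n,l,s_,c_=cv2.connectedComponentsWithStats(cv2.morphologyEx(blu.astype(np.uint8),cv2.MORPH_OPEN,np.ones((3,3))))
k=1+np.argmax(s_[1:,4]);obs=cv2.morphologyEx((l==k).astype(np.uint8),cv2.MORPH_CLOSE,np.ones((9,9))).astype(float);print("area",s_[k],obs.sum())
from scipy.optimize import minimize
th=np.linspace(0,6.28,60)
f=lambda p:np.abs(hullmask("top",[[p[0]+50*np.cos(t),p[1]+50*np.sin(t),z] for t in th for z in(85,93)],roi)-obs).sum()
r=minimize(f,[453,338],method="Nelder-Mead",options=dict(initial_simplex=[[453,338],[457,338],[453,342]]));print("cap",r.x,r.fun)
from fit import prism
f2=lambda p:np.abs(hullmask("top",prism(p[:2],p[2]/50,66,16,93,133),roi)-blk).sum()
p0=[*r.x,np.radians(-20)*50];q=minimize(f2,p0,method="Nelder-Mead",options=dict(initial_simplex=[p0]+[list(np.add(p0,d)) for d in([4,0,0],[0,4,0],[0,0,4])]));print("bar",q.x[:2],np.degrees(q.x[2]/50),q.fun)
E
```

```text
t 17.60 [472.7 115.8 167.1] yaw 69.6 zax [-0. -0. -1.] F [-0.1 -0.7  0.9] T [ 0. -0. -0.] w 85.4 j6 -1.10
area [  5  54  15  15 137] 137.0
cap [302.5 481.6] 137.0
bar [302.5 481.6] -19.999999999999996 168.0
```

View pics/c6.png

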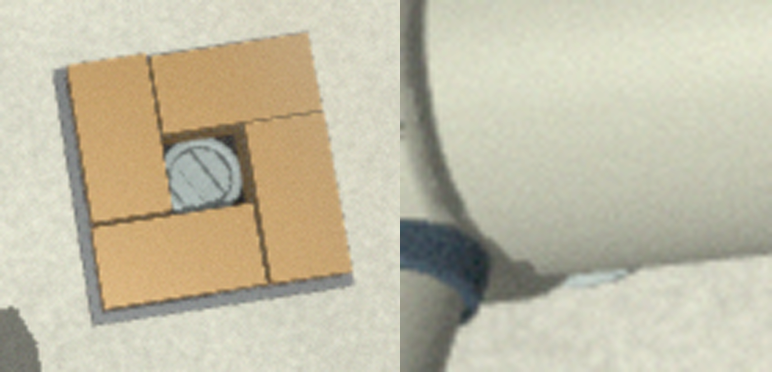

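All four boxes form the pinwheel, and the well and slot are visible. The arm hides the cap, so I'll fit it in the first picture.

```bash
python3 - <<'E'
from fit import *
from scipy.optimize import minimize
th=np.linspace(0,6.28,40)
def run(n,f,roi,p0):
    im=cv2.imread(f).astype(int);x0,y0,x1,y1=roi;I=im[y0:y1,x0:x1];v=I.max(2)
    blk=v<42; blu=((I[...,0]-I[...,2])>2)&(v>80)|blk
    obs=cv2.morphologyEx(cv2.morphologyEx(blu.astype(np.uint8),2,np.ones((3,3))),3,np.ones((7,7)))
    k,l,s,_=cv2.connectedComponentsWithStats(obs);obs=(l==1+np.argmax(s[1:,4])).astype(float)
    k,l,s,_=cv2.connectedComponentsWithStats(blk.astype(np.uint8));blk=(l==1+np.argmax(s[1:,4])).astype(float)
    print(n,obs.sum(),blk.sum())
    if n=="top":
        g=lambda p:np.abs(hullmask(n,[[p[0]+50*np.cos(t),p[1]+50*np.sin(t),z] for t in th for z in(85,93)],roi)-obs).sum()
        r=minimize(g,p0[:2],method="Nelder-Mead",options=dict(initial_simplex=[p0[:2],np.add(p0[:2],[4,0]),np.add(p0[:2],[0,4])]));print("plate",r.x,r.fun)
    f2=lambda p:np.abs(hullmask(n,prism(p[:2],p[2]/50,66,16,93,133),roi)-blk).sum()
    q=minimize(f2,p0,method="Nelder-Mead",options=dict(initial_simplex=[p0]+[list(np.add(p0,d)) for d in([4,0,0],[0,4,0],[0,0,4])]));print("bar",q.x[:2],np.degrees(q.x[2]/50),q.fun)
p0=[453.,338.,np.radians(-20)*50]
run("top","pics/top0.png",(75,265,142,335),p0)
run("side","pics/side0.png",(185,160,245,225),p0)
E
```

```text
top 1335.0 537.0
plate [455.9 338.8] 778.4549019607844
bar [456.2 338.4] -23.37122295037018 111.28235294117647
side 301.0 304.0
bar [453.5 340.1] -20.745667083988444 57.03137254901961
```

Emit:
carry_out --increments '[[[-0.02, 0.25, 0, 0, 0, -0.013, 0], [-0.03, 0.35, 0, 0, 0, 0, 0], [-0.03, 0.35, 0, 0, 0, 0, 0], [-0.025, 0.33, 0, 0, 0, 0, 0], [-0.013, 0.208, 0, 0, 0, 0, 0]]]'

```text
time: 18.27
eef_pos: [454.6, 340.9, 167.1]
ee_rot: [-0.0, 0.83, 0.557, 0.0]
wrist_force: [-0.4, -0.0, -0.0]
grip_width: 85.3
```

Emit:
carry_out --increments '[[[0, 0, 0, 0, 0, 0, 0], [0, 0, -0.2, 0, 0, 0, 0], [0, 0, -0.167, 0, 0, 0, 0], [0, 0, 0, 0, 0, 0, 0], [0, 0, 0, 0, 0, 0, 0.5]]]'

```text
time: 18.9
eef_pos: [455.5, 338.4, 112.9]
ee_rot: [0.0, 0.83, 0.557, 0.0]
wrist_force: [-1.1, -0.1, 0.1]
grip_width: 69.8
```

```bash
python3 - <<'E'
from h import *
st()
sd=robot.get_image("side")
cv2.imwrite("pics/c7.png",np.clip(cv2.resize(sd[130:240,160:290,::-1],(709,600),interpolation=2).astype(int)*1.8,0,255).astype(np.uint8))
E
```

```text
t 18.90 [455.5 338.4 112.9] yaw 67.7 zax [ 0.  0. -1.] F [-1.1 -0.1  0.1] T [-0.  -0.1  0.1] w 69.8 j6 -0.65
```

View pics/c7.png

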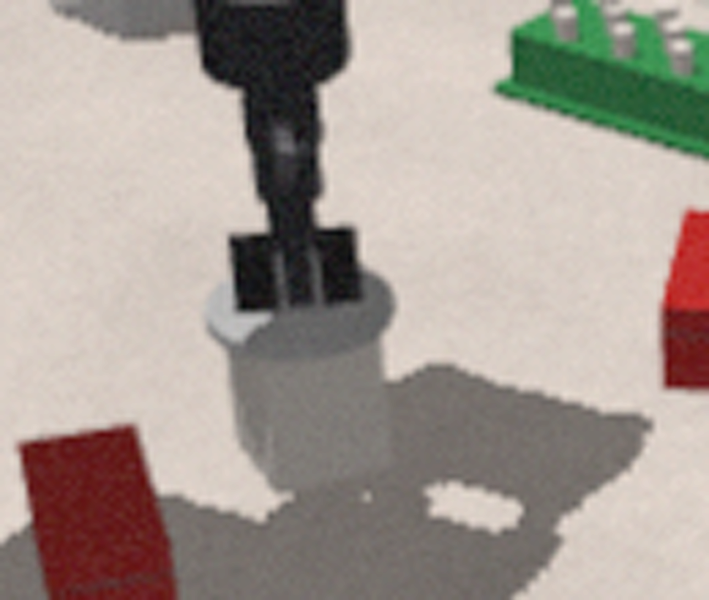

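The fingers straddle the bar, centred at about (300,270) in the crop. Close and lift.

Emit:
carry_out --increments '[[[0, 0, 0, 0, 0, 0, 0.9], [0, 0, 0, 0, 0, 0, 0.9], [0, 0, 0, 0, 0, 0, 1], [0, 0, 0, 0, 0, 0, 1], [0, 0, 0, 0, 0, 0, 1]]]' --squeeze 70

```text
time: 19.58
eef_pos: [455.3, 338.9, 112.7]
ee_rot: [0.0, 0.83, 0.558, 0.0]
wrist_force: [-0.8, -1.1, 7.7]
grip_width: 15.3
```

Emit:
carry_out --increments '[[[0, 0, 0, 0, 0, 0, 1], [0, 0, 0, 0, 0, 0, 1], [0, 0, 0.1, 0, 0, 0, 1], [0, 0, 0.2, 0, 0, 0, 1], [0, 0, 0.3, 0, 0, 0, 1]]]'

```text
time: 20.2
eef_pos: [454.4, 338.3, 203.0]
ee_rot: [-0.0, 0.83, 0.557, -0.001]
wrist_force: [0.0, 0.7, -2.2]
grip_width: 14.9
```

```bash
python3 -c "
from h import *
st()"
```

```text
t 20.20 [454.4 338.3 203. ] yaw 67.8 zax [-0. -0. -1.] F [ 0.   0.7 -2.2] T [ 0.1 -0.   0.1] w 14.9 j6 -0.65
```

Emit:
carry_out --increments '[[[0, -0.1, 0.08, 0, 0, -0.07, 1], [0.05, -0.24, 0, 0, 0, -0.07, 1], [0.064, -0.3, 0, 0, 0, -0.07, 1], [0.064, -0.3, 0, 0, 0, -0.07, 1], [0.064, -0.3, 0, 0, 0, -0.07, 1]]]'

```text
time: 20.82
eef_pos: [491.5, 151.4, 215.0]
ee_rot: [0.0, 0.975, 0.221, 0.0]
wrist_force: [1.1, -0.5, -2.0]
grip_width: 15.1
```

Emit:
carry_out --increments '[[[0.064, -0.3, 0, 0, 0, -0.07, 1], [0.064, -0.3, 0, 0, 0, -0.07, 1], [0.064, -0.3, 0, 0, 0, -0.07, 1], [0.064, -0.3, 0, 0, 0, -0.07, 1], [0.064, -0.3, 0, 0, 0, -0.07, 1]]]'

```text
time: 21.45
eef_pos: [539.5, -73.8, 215.0]
ee_rot: [0.0, 0.99, -0.144, 0.0]
wrist_force: [0.6, 0.9, -2.4]
grip_width: 15.1
```

Emit:
carry_out --increments '[[[0.064, -0.3, 0, 0, 0, -0.07, 1], [0.064, -0.3, 0, 0, 0, -0.07, 1], [0.05, -0.24, 0, 0, 0, -0.07, 1], [0.05, -0.24, 0, 0, 0, -0.07, 1], [0, 0, 0, 0, 0, 0, 1]]]'

```text
time: 22.08
eef_pos: [573.8, -236.6, 214.7]
ee_rot: [0.0, 0.906, -0.423, 0.0]
wrist_force: [-0.1, 1.1, -2.8]
grip_width: 14.8
```

```bash
python3 -c "
from h import *
st()"
```

```text
t 22.07 [ 573.8 -236.6  214.7] yaw -50.1 zax [ 0. -0. -1.] F [-0.1  1.1 -2.8] T [ 0.  0. -0.] w 14.8 j6 0.39
```

Emit:
carry_out --increments '[[[-0.069, 0.307, 0, 0, 0, 0, 1], [0, 0, 0, 0, 0, 0, 1], [0, 0, -0.15, 0, 0, 0, 1], [0, 0, -0.1, 0, 0, 0, 1], [0, 0, 0, 0, 0, 0, 1]]]'

```text
time: 22.7
eef_pos: [562.6, -187.8, 175.8]
ee_rot: [0.0, 0.907, -0.421, -0.001]
wrist_force: [0.1, -0.7, -1.9]
grip_width: 15.1
```

Emit:
carry_out --increments '[[[0, 0, -0.15, 0, 0, 0, 1], [0, 0, -0.1, 0, 0, 0, 1], [0, 0, -0.06, 0, 0, 0, 1], [0, 0, 0, 0, 0, 0, 1], [0, 0, 0, 0, 0, 0, 1]]]'

```text
time: 23.32
eef_pos: [563.5, -188.4, 130.6]
ee_rot: [-0.0, 0.907, -0.421, 0.0]
wrist_force: [0.1, -0.3, -2.8]
grip_width: 15.1
```

```bash
python3 -c "
from h import *
st()"
```

```text
t 23.32 [ 563.5 -188.4  130.6] yaw -49.8 zax [ 0. -0. -1.] F [ 0.1 -0.3 -2.8] T [-0.  0.  0.] w 15.1 j6 0.45
```

Emit:
carry_out --increments '[[[0, -0.008, 0, 0, 0, 0, 1], [0, 0, -0.04, 0, 0, 0, 1], [0, 0, -0.02, 0, 0, 0, 1], [0, 0, 0, 0, 0, 0, 1], [0, 0, 0, 0, 0, 0, 1]]]'

```text
time: 23.95
eef_pos: [563.2, -189.4, 121.1]
ee_rot: [0.0, 0.907, -0.421, 0.0]
wrist_force: [0.7, -0.2, -1.8]
grip_width: 15.2
```

```bash
python3 -c "
from h import *
st()"
```

```text
t 23.95 [ 563.2 -189.4  121.1] yaw -49.8 zax [ 0. -0. -1.] F [ 0.7 -0.2 -1.8] T [0.  0.  0.1] w 15.2 j6 0.44
```

In the recess without contact. Next, light steps down.

Emit:
carry_out --increments '[[[0, 0, -0.015, 0, 0, 0, 1], [0, 0, -0.015, 0, 0, 0, 1], [0, 0, -0.01, 0, 0, 0, 1], [0, 0, 0, 0, 0, 0, 1], [0, 0, 0, 0, 0, 0, 1]]]'

```text
time: 24.58
eef_pos: [563.4, -189.6, 115.1]
ee_rot: [0.0, 0.907, -0.421, 0.0]
wrist_force: [1.2, -2.3, -3.7]
grip_width: 15.1
```

```bash
python3 -c "
from h import *
st()"
```

```text
t 24.57 [ 563.4 -189.6  115.1] yaw -49.8 zax [ 0. -0. -1.] F [ 1.2 -2.3 -3.7] T [-0.6 -0.6 -0. ] w 15.1 j6 0.44
```

The foot is below the recess floor with almost no force, so the key is in the slot. Lowering to the plate.

Emit:
carry_out --increments '[[[0, 0, -0.015, 0, 0, 0, 1], [0, 0, -0.015, 0, 0, 0, 1], [0, 0, -0.01, 0, 0, 0, 1], [0, 0, -0.01, 0, 0, 0, 1], [0, 0, 0, 0, 0, 0, 1]]]'

```text
time: 25.2
eef_pos: [563.3, -189.5, 107.5]
ee_rot: [0.0, 0.907, -0.421, 0.0]
wrist_force: [3.5, -3.9, -3.7]
grip_width: 15.2
```

```bash
python3 -c "
from h import *
st()"
```

```text
t 25.20 [ 563.3 -189.5  107.5] yaw -49.8 zax [ 0. -0. -1.] F [ 3.5 -3.9 -3.7] T [-0.9 -0.8 -0.1] w 15.2 j6 0.44
```

Emit:
carry_out --increments '[[[0.005, -0.006, 0, 0, 0, 0, 1], [0, 0, -0.005, 0, 0, 0, 1], [0, 0, -0.004, 0, 0, 0, 1], [0, 0, 0, 0, 0, 0, 1], [0, 0, 0, 0, 0, 0, 1]]]'

```text
time: 25.82
eef_pos: [563.6, -190.1, 106.7]
ee_rot: [-0.0, 0.907, -0.421, -0.0]
wrist_force: [-2.8, 1.1, 9.4]
grip_width: 15.3
```

```bash
python3 -c "
from h import *
st()"
```

```text
t 25.82 [ 563.6 -190.1  106.7] yaw -49.8 zax [-0.  0. -1.] F [-2.8  1.1  9.4] T [0.1 0.4 0. ] w 15.3 j6 0.44
```

Seated at exactly the predicted height with the plate carrying load. Releasing and retreating.

Emit:
carry_out --increments '[[[0, 0, 0, 0, 0, 0, 0], [0, 0, 0, 0, 0, 0, 0], [0, 0, 0, 0, 0, 0, 0], [0, 0, 0, 0, 0, 0, 0], [0, 0, 0, 0, 0, 0, 0]]]'

```text
time: 26.45
eef_pos: [564.0, -190.3, 106.2]
ee_rot: [-0.0, 0.907, -0.421, -0.0]
wrist_force: [0.7, 0.6, -0.6]
grip_width: 85.2
```

Emit:
carry_out --increments '[[[0, 0, 0.15, 0, 0, 0, 0], [0, 0, 0.3, 0, 0, 0, 0], [0, 0, 0.35, 0, 0, 0, 0], [-0.1, 0.3, 0.1, 0, 0, 0, 0], [-0.1, 0.35, 0, 0, 0, 0, 0]]]'

```text
time: 27.08
eef_pos: [534.3, -92.4, 242.7]
ee_rot: [-0.0, 0.907, -0.422, 0.002]
wrist_force: [-0.7, 0.6, -0.7]
grip_width: 85.3
```

Emit:
carry_out --increments '[[[-0.1, 0.38, 0, 0, 0, 0, 0], [-0.1, 0.38, 0, 0, 0, 0, 0], [-0.05, 0.38, 0, 0, 0, 0, 0], [0, 0.3, 0, 0, 0, 0, 0], [0, 0, 0, 0, 0, 0, 0]]]'

```text
time: 27.7
eef_pos: [496.1, 125.8, 241.3]
ee_rot: [-0.0, 0.908, -0.42, 0.0]
wrist_force: [-0.7, -1.2, 0.3]
grip_width: 85.6
```

```bash
python3 - <<'E'
from h import *
st()
a=robot.get_image("top");b=robot.get_image("side")
cv2.imwrite("pics/top4.png",a[...,::-1]);cv2.imwrite("pics/side4.png",b[...,::-1])
A=cv2.resize(a[190:325,300:445,::-1],(400,372),interpolation=2);B=cv2.resize(b[215:345,280:420,::-1],(400,372),interpolation=2)
cv2.imwrite("pics/c8.png",np.clip(np.hstack([A,B]).astype(int)*1.5,0,255).astype(np.uint8))
# bystanders: change vs first picture
for n,i,rs in(("top",a,{"yellow":(275,130,380,186),"blue":(512,252,572,362),"jar":(192,140,235,182)}),):
    o=cv2.imread(f"pics/{n}0.png")[...,::-1].astype(int)
    for k,(x0,y0,x1,y1) in rs.items(): print(k,np.abs(i[y0:y1,x0:x1].astype(int)-o[y0:y1,x0:x1]).mean())
E
```

```text
t 27.70 [496.1 125.8 241.3] yaw -49.6 zax [ 0.  0. -1.] F [-0.7 -1.2  0.3] T [ 0. -0. -0.] w 85.6 j6 1.00
yellow 7.621598639455782
blue 7.112070707070707
jar 9.582133628645257
```

View pics/c8.png

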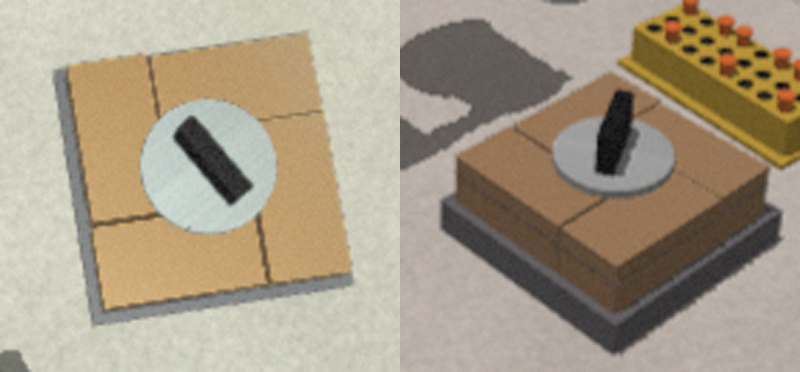

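The plate lies flat on the four boxes and everything sits inside the rim. The bystander differences are all about the same small size, consistent with image noise.

```bash
python3 -c "
from h import *
print(robot.finish_job())"
```

```text
the job is handed in; nothing more can be done
None
```

The job is done and handed in at about 28 s of the 72 s allowed. Both loose brown boxes lie in the two open places, and the cap is home in the socket and released.

- **Boxes:** The first box touched the tray's -y rim on the way down. I raised it, shifted it about 2.5 mm, and it then went in flat. The second box met no resistance.
- **Cap:** I read the slot angle by eye from the top picture (about 40° in world axes). The key dropped in at the first try, with no searching by turning. The tool stopped within the measurement noise of the height worked out for "fully home", with about 9 N on the plate.
- **Last checks:** The final top and side pictures show all four boxes level inside the rim and the plate flat on them. The arm was touching nothing. The racks and jar look unmoved: their image areas changed only by a small, similar amount everywhere, which I took as image noise.
- **What disagreed:**
  - Tray centre: camera fits and contact differed by about 2 mm, and my by-eye reading of the socket by up to 4–5 mm.
  - Box positions: top and side views also differed by about 2 mm.
  - Heights: triangulating the network's points gave values 4–15 mm off for most things. I used outline fits at the heights given in the text instead, so the heights were checked against the outlines and contact, not measured independently.

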